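Find the spring gauge that has gone soft

TASK

One of the three bench pull gauges has a tired spring. Going from left to right as seen from the robot, draw each one out to its 50 mm mark and hold it there for a second to feel its pull, never past 65 mm, and ease it back home under control without letting it snap; only then push the flag of the one that pulls weakest fully over to the back. Leave the other two flags as they are, and do not disturb the things standing round about.

Things in the scene. Friction and masses are not known exactly. Their poses are not given: they have to be found in the camera images.
- gauge_a: one of three like-looking fixed spring pull gauges, places drawn anew each time; two have sound springs, one a tired one. Aluminium bed 66 mm wide, 12 high, x -131 to +85 mm; grey housing 50 wide, x -20 to +60, top at z 44; black pull grip in front, white flag behind. Origin on the worktop, x from grip towards flag (roughly away from the robot), z up
- gauge_a_grip (a point): centre of that gauge's pull grip: an upright black plate 10 mm thick along the gauge's x, 44 mm wide along its y, its top 22 mm above this point, its foot 50 mm below; this point is 68 mm above the worktop, and at x = -65 mm, y = 0 of the gauge when home. Pull it along the gauge's -x
- gauge_a_slide (a joint): how far the grip is drawn out, m: 0 home (stop), 0.050 at the mark (grip level with two steel posts, 28 mm high, and a full-width line on the bed; short lines each 10 mm), 0.080 hard stop. Sprung: at the mark a sound gauge pulls about 13 N (3 N at home), the tired one 6 to 7 N (2 N at home). Let go when drawn, it snaps back
- gauge_a_flag_top (a point): middle of the top edge of that gauge's flag, a white paddle 28 mm wide, 6 mm thick, 70 mm from its hinge to the top. The hinge pin runs along the gauge's y at x = +68 mm, z = 30 mm; this point starts 91 mm above the worktop
- gauge_a_flag (a joint): angle of the flag, rad: 0 at the start, leaning 0.5 rad towards the grip; 1.0 pushed fully over to the back (leaning 0.5 rad away from the grip, end stop). It stays where it is left; about 1.5 N at 35 mm from the hinge moves it
- gauge_b: one of three like-looking fixed spring pull gauges, places drawn anew each time; two have sound springs, one a tired one. Aluminium bed 66 mm wide, 12 high, x -131 to +85 mm; grey housing 50 wide, x -20 to +60, top at z 44; black pull grip in front, white flag behind. Origin on the worktop, x from grip towards flag (roughly away from the robot), z up
- gauge_b_grip (a point): centre of that gauge's pull grip: an upright black plate 10 mm thick along the gauge's x, 44 mm wide along its y, its top 22 mm above this point, its foot 50 mm below; this point is 68 mm above the worktop, and at x = -65 mm, y = 0 of the gauge when home. Pull it along the gauge's -x
- gauge_b_slide (a joint): how far the grip is drawn out, m: 0 home (stop), 0.050 at the mark (grip level with two steel posts, 28 mm high, and a full-width line on the bed; short lines each 10 mm), 0.080 hard stop. Sprung: at the mark a sound gauge pulls about 13 N (3 N at home), the tired one 6 to 7 N (2 N at home). Let go when drawn, it snaps back
- gauge_b_flag_top (a point): middle of the top edge of that gauge's flag, a white paddle 28 mm wide, 6 mm thick, 70 mm from its hinge to the top. The hinge pin runs along the gauge's y at x = +68 mm, z = 30 mm; this point starts 91 mm above the worktop
- gauge_b_flag (a joint): angle of the flag, rad: 0 at the start, leaning 0.5 rad towards the grip; 1.0 pushed fully over to the back (leaning 0.5 rad away from the grip, end stop). It stays where it is left; about 1.5 N at 35 mm from the hinge moves it
- gauge_c: one of three like-looking fixed spring pull gauges, places drawn anew each time; two have sound springs, one a tired one. Aluminium bed 66 mm wide, 12 high, x -131 to +85 mm; grey housing 50 wide, x -20 to +60, top at z 44; black pull grip in front, white flag behind. Origin on the worktop, x from grip towards flag (roughly away from the robot), z up
- gauge_c_grip (a point): centre of that gauge's pull grip: an upright black plate 10 mm thick along the gauge's x, 44 mm wide along its y, its top 22 mm above this point, its foot 50 mm below; this point is 68 mm above the worktop, and at x = -65 mm, y = 0 of the gauge when home. Pull it along the gauge's -x
- gauge_c_slide (a joint): how far the grip is drawn out, m: 0 home (stop), 0.050 at the mark (grip level with two steel posts, 28 mm high, and a full-width line on the bed; short lines each 10 mm), 0.080 hard stop. Sprung: at the mark a sound gauge pulls about 13 N (3 N at home), the tired one 6 to 7 N (2 N at home). Let go when drawn, it snaps back
- gauge_c_flag_top (a point): middle of the top edge of that gauge's flag, a white paddle 28 mm wide, 6 mm thick, 70 mm from its hinge to the top. The hinge pin runs along the gauge's y at x = +68 mm, z = 30 mm; this point starts 91 mm above the worktop
- gauge_c_flag (a joint): angle of the flag, rad: 0 at the start, leaning 0.5 rad towards the grip; 1.0 pushed fully over to the back (leaning 0.5 rad away from the grip, end stop). It stays where it is left; about 1.5 N at 35 mm from the hinge moves it
- media_bottle: bystander: grey plastic bottle with a pale cap, 59 mm across, 117 mm tall; origin under its centre
- white_jar: bystander: white screw-cap jar, 48 mm across, 65 mm tall; origin under its centre
- vinyl_tape: bystander: green roll of tape lying flat, 56 mm across, 18 mm high; origin under its centre
- petri_dish: bystander: petri dish, 59 mm across, 14 mm high; origin under its centre

How it is judged:
On the way, in this order (a step that is already met when the one before it is completed fails the run):
1. the leftmost (largest y) gauge is drawn to its mark (44 to 56 mm) and held 0.8 s, the other two home (under 8 mm), no flag thrown (((y of each of gauge_b, gauge_c in the frame of gauge_a below 0 m and value of joint gauge_a_slide between 0.044 and 0.056 m and value of joint each of gauge_b_slide, gauge_c_slide below 0.008 m) or (y of each of gauge_a, gauge_c in the frame of gauge_b below 0 m and value of joint gauge_b_slide between 0.044 and 0.056 m and value of joint each of gauge_a_slide, gauge_c_slide below 0.008 m) or (y of each of gauge_a, gauge_b in the frame of gauge_c below 0 m and value of joint gauge_c_slide between 0.044 and 0.056 m and value of joint each of gauge_a_slide, gauge_b_slide below 0.008 m)) and value of joint each of gauge_a_flag, gauge_b_flag, gauge_c_flag below 0.25 rad), for 0.8 s.
2. the middle gauge is drawn to its mark (44 to 56 mm) and held 0.8 s, the other two home (under 8 mm), no flag thrown (((y of gauge_b in the frame of gauge_a above 0 m and y of gauge_c in the frame of gauge_a below 0 m and value of joint gauge_a_slide between 0.044 and 0.056 m and value of joint each of gauge_b_slide, gauge_c_slide below 0.008 m) or (y of gauge_c in the frame of gauge_a above 0 m and y of gauge_b in the frame of gauge_a below 0 m and value of joint gauge_a_slide between 0.044 and 0.056 m and value of joint each of gauge_b_slide, gauge_c_slide below 0.008 m) or (y of gauge_a in the frame of gauge_b above 0 m and y of gauge_c in the frame of gauge_b below 0 m and value of joint gauge_b_slide between 0.044 and 0.056 m and value of joint each of gauge_a_slide, gauge_c_slide below 0.008 m) or (y of gauge_c in the frame of gauge_b above 0 m and y of gauge_a in the frame of gauge_b below 0 m and value of joint gauge_b_slide between 0.044 and 0.056 m and value of joint each of gauge_a_slide, gauge_c_slide below 0.008 m) or (y of gauge_a in the frame of gauge_c above 0 m and y of gauge_b in the frame of gauge_c below 0 m and value of joint gauge_c_slide between 0.044 and 0.056 m and value of joint each of gauge_a_slide, gauge_b_slide below 0.008 m) or (y of gauge_b in the frame of gauge_c above 0 m and y of gauge_a in the frame of gauge_c below 0 m and value of joint gauge_c_slide between 0.044 and 0.056 m and value of joint each of gauge_a_slide, gauge_b_slide below 0.008 m)) and value of joint each of gauge_a_flag, gauge_b_flag, gauge_c_flag below 0.25 rad), for 0.8 s.
3. the rightmost gauge is drawn to its mark (44 to 56 mm) and held 0.8 s, the other two home (under 8 mm), no flag thrown (((y of each of gauge_b, gauge_c in the frame of gauge_a above 0 m and value of joint gauge_a_slide between 0.044 and 0.056 m and value of joint each of gauge_b_slide, gauge_c_slide below 0.008 m) or (y of each of gauge_a, gauge_c in the frame of gauge_b above 0 m and value of joint gauge_b_slide between 0.044 and 0.056 m and value of joint each of gauge_a_slide, gauge_c_slide below 0.008 m) or (y of each of gauge_a, gauge_b in the frame of gauge_c above 0 m and value of joint gauge_c_slide between 0.044 and 0.056 m and value of joint each of gauge_a_slide, gauge_b_slide below 0.008 m)) and value of joint each of gauge_a_flag, gauge_b_flag, gauge_c_flag below 0.25 rad), for 0.8 s.
At the end, for the whole second after the job is handed in: All three slides are home (under 4 mm), the flag of the gauge with the tired spring is over to the back (more than 0.85 of 1.0 rad), and the other two flags still lean forward (under 0.25 rad) (value of joint each of gauge_a_slide, gauge_b_slide, gauge_c_slide below 0.004 m and value of joint gauge_b_flag above 0.85 rad and value of joint each of gauge_a_flag, gauge_c_flag below 0.25 rad); the robot touches nothing.
It fails at once if a gauge is overstretched (drawn beyond 65 mm) (value of joint any of gauge_a_slide, gauge_b_slide, gauge_c_slide above 0.065 m).
It fails at once if a slide snaps back (faster than 0.5 m/s) (velocity of joint any of gauge_a_slide, gauge_b_slide, gauge_c_slide below -0.5 m/s).
It fails at once if a bystander is moved more than 20 mm or tipped (distance of any of media_bottle, white_jar, vinyl_tape, petri_dish from where it was at the start of the episode above 0.02 m or angle between any of media_bottle, white_jar, vinyl_tape, petri_dish's own z axis and vertical above 0.4 rad).
It also fails if it takes over 72 s, if anything falls off the work surface, if the arm or the gripper's body presses on something with over 40 N, if the wrist force passes 120 N, or if a joint passes its speed limit or range.

ROBOT

A 7-joint arm with a two-finger parallel gripper is mounted at the origin on a cart in front of the work surface, level with it; the furniture and walls round the work are solid. World frame = base frame: x ahead of the robot, y to its left, z up, the work surface at z = 0. Lengths are in m, angles in rad, forces in N, time in s.
With the tool pointing down it reaches from about 0.4 to 0.85 m from the base axis. Payload 4.5 kg.
Tool frame: the origin (TCP) lies on the centre line of the jaws, within the pads' length; the fingertips stand bot.tips_ahead ahead of it and the grasp point (between the pads) is the TCP (bot.tips_ahead is the distance from the TCP to the fingertips, in m); z points along the fingers, y is the line along which they close (so a half turn about z gives the same grasp; the last joint's range is limited). The gripper opens to 88 mm and grips with 3 to 60 N. Pads are 18 mm wide; open, the fingers measure 123 mm over their backs; the gripper's body (75 mm by 187 mm) begins 45 mm behind the grasp point.
Start: joints at [-1.199, 0.689, -0.195, 1.565, 0.157, 0.902, -0.215], TCP at [0.207, 0.59, 0.258] pointing down, gripper open.
Joint ranges: [-3.01, 3.01], [-0.46, 2.08], [-1.47, 1.51], [0.13, 2.56], [-1, 4.14], [0.04, 2.09], [-2.66, 2.66]. Speed limits (rad/s): [2.57, 2.57, 3.14, 3.14, 3.14, 3.14, 3.14].

INTERFACE

Orientations are given as a 3x3 rotation matrix whose columns are the frame's x, y, z axes.
In Python, from station import bot gives the robot as it stands.
- The arm moves only by the tool servo_tool, never from a script. Its argument "rows" is a list that holds one entry, the list of rows, each a list of 5 numbers: the finger opening in mm, from 0 to 88.1, then the shift along the tool's x, y, z in mm, then the turn about the tool's z in degrees. In form: [[[grip, dx, dy, dz, yaw], ...]]. A call has 1 to 20 rows; each row shifts and turns the commanded pose from where the row before left it, along the tool's axes as they then stand; what a row does not reach is not made up. A row lasts 1/8 s, in which the tool goes at most 62.5 mm and 10.7 degrees, less where a joint would pass 70% of its speed; a pose out of reach is approached as far as the arm can. A call with a gripper value outside its range is refused whole. The fingers move at their own pace and stop on an object; the grip force is fixed at half the most. Time passes only in rows, so rows that do not move let the fingers close. It gives the time, the measured TCP pose, the force, the opening and the grip force at its end, in the units of the state.
- bot.observe(): the state, without advancing time (a new reading comes with each control period).
- bot.snapshot(name): name is "scene" or "top" or "wrist"; returns a dict with "frame" (400x640x3 uint8, blue, green, red), "z_map" (400x640 float32, m along the optical axis (not along the pixel's ray), 0 where there is no reading), "mtx" (3x3 intrinsics, pixels), "extrinsics" (4x4, takes a point from world to camera coordinates). Camera axes: x right, y up, looking along -z (the intrinsics and any distortion apply to the point x, -y, -z); pixel columns grow to the right and rows downward; lengths in m; the calibration is good to about 2 mm. A picture is of the moment at which its call begins.
- bot.job_done(): hands the job in; it is judged then, once.
The state is a dict: "t": time; "qpos": joint angles; "dq": joint speeds; "joint_torque": joint torques, N m; "tool_pos": TCP position; "orientation": TCP orientation; "wrist_force": force on the tool from outside, world axes, zero at the start; "ft_torque": the same for the moment, N m; "width": finger opening in m; "finger_force": force on a finger pad.
Only numpy, scipy, OpenCV 4.12 (cv2) and the standard library are available. Lean on these libraries where they do the work, as an engineer would, in place of code of your own. Each camera call takes 0.05 s, during which the arm holds its last target. There are 200 camera calls.

## Working session

There is one attempt and no reset: what is moved stays moved. The work goes in short steps, Python scripts to look and compute and a tool call to move; the robot and the scene stay as the last step left them, time stands still between calls to the robot, and variables do not carry over. Pictures are saved under pics/ and viewed, at most 10 in all, crops included, and the job is handed in when it is done.

Besides the shell and the picture viewer there is one more tool, called after "Request:" as a command line: name --argument value ..., lists and objects as JSON in quotes. servo_tool: Moves the arm, as the interface text tells. Its arguments: {"type":"object","properties":{"rows":{"type":"array","items":{"type":"array","items":{"type":"array","items":{"type":"number"}}}}},"required":["rows"]}

```bash
mkdir -p pics; ls; python3 - <<'E'
from station import bot
import cv2,numpy as np
s=bot.observe();print({k:np.round(v,3).tolist() for k,v in s.items()},bot.tips_ahead)
for n in("top","scene"):
    d=bot.snapshot(n);cv2.imwrite(f"pics/{n}0.png",d["frame"]);np.savez(f"{n}0.npz",**d);print(d["mtx"],d["extrinsics"])
E
```

```text
pics
{'t': 0.0, 'qpos': [-1.199, 0.69, -0.195, 1.566, 0.157, 0.902, -0.215], 'dq': [0.0, 0.0, -0.002, 0.0, -0.001, -0.002, 0.001], 'joint_torque': [-0.0, -52.756, -1.266, -15.342, -0.053, 0.006, 0.0], 'tool_pos': [0.207, 0.589, 0.257], 'orientation': [[-0.944, 0.331, -0.0], [0.331, 0.944, -0.002], [-0.0, -0.002, -1.0]], 'wrist_force': [-0.666, -0.175, 0.292], 'ft_torque': [-0.039, 0.037, -0.011], 'finger_force': 0.0, 'width': 0.088} 0.019
[[492.75107971   0.         318.16437688]
 [  0.         492.75107971 194.09615607]
 [  0.           0.           1.        ]] [[ 0.01609343 -0.99979566  0.01223272 -0.07408075]
 [ 0.99411128  0.01731076  0.10697239 -0.62791828]
 [-0.10716229  0.01043914  0.99418674 -1.41922936]
 [ 0.          0.          0.          1.        ]]
[[406.22078451   0.         320.08681088]
 [  0.         406.22078451 197.25729736]
 [  0.           0.           1.        ]] [[ 0.52144349 -0.85318043 -0.01341066 -0.3530946 ]
 [ 0.56251743  0.3318945   0.75724512 -0.40791113]
 [-0.64161579 -0.40240427  0.65299309 -0.72823057]
 [ 0.          0.          0.          1.        ]]
```

View pics/top0.png

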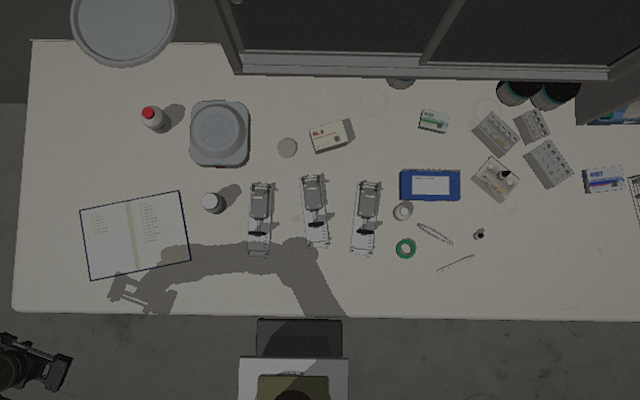

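View pics/scene0.png

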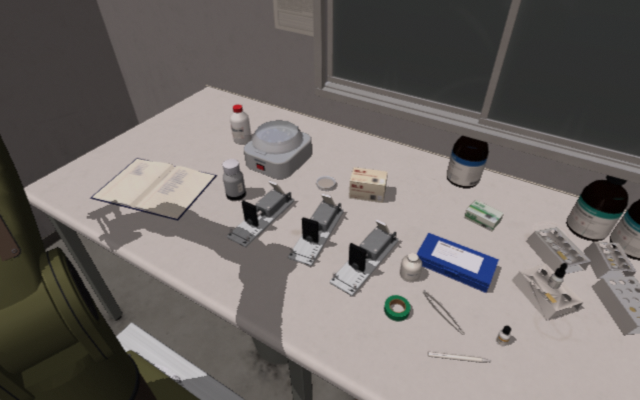

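The top view shows three gauges at about (260,215), (315,208) and (366,215). The bottle is at (211,203), the jar at (402,211) and the tape at (405,248). I'll enlarge the gauges.

```bash
python3 - <<'E'
import cv2
i=cv2.imread("pics/top0.png")[165:265,235:395]
i=cv2.resize(i,None,fx=5,fy=5,interpolation=cv2.INTER_CUBIC);cv2.imwrite("pics/top0c.png",cv2.convertScaleAbs(i,alpha=1.3))
E
```

```text
(no output)
```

View pics/top0c.png

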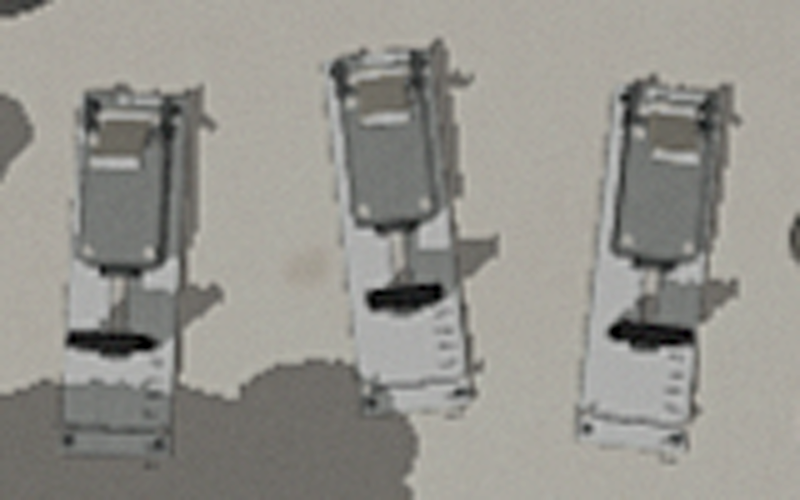

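The enlarged crop shows the bed corners and grip tops. Grip tops in crop pixels are left (112,341), middle (404,297) and right (652,333).

```bash
cat > h.py <<'E'
import numpy as np
def plane(d,u,v,z):
    K,E=d["mtx"],d["extrinsics"];R,t=E[:3,:3],E[:3,3];c=-R.T@t
    r=np.linalg.inv(K)@[u,v,1];r=R.T@(r*[1,-1,-1]);return c+r*(z-c[2])/r[2]
E
python3 - <<'E'
from h import *
d=np.load("top0.npz")
P=lambda c,z:plane(d,235+(c[0]+.5)/5-.5,165+(c[1]+.5)/5-.5,z)[:2]
G={'L':[(62,452),(170,456),(83,92),(191,95),(112,341)],'M':[(365,410),(474,400),(328,65),(437,48),(404,297)],'R':[(578,436),(688,447),(617,88),(725,88),(652,333)]}
for k,(a,b,c,e,g) in G.items():
    a,b,c,e=[P(q,.012) for q in(a,b,c,e)];g=P(g,.09)
    f=(a+b)/2;r=(c+e)/2;x=r-f;L=np.hypot(*x);x/=L;y=np.array([-x[1],x[0]]);o=(f+r)/2+.023*x
    w=g-o
    # grip depth cluster
    print(k,'len',L.round(3),'w',np.hypot(*(a-b)).round(3),'yaw',np.degrees(np.arctan2(x[1],x[0])).round(1),'o',o.round(3),'grip',g.round(3),'grip in gauge',(w@x).round(3),(w@y).round(3))
for n,q in dict(bottle=(211,203,.117),jar=(402,211,.065),tape=(405,248,.018)).items(): print(n,plane(d,*q).round(3))
# depth points of grip tops, heights 0.07..0.095
z=d["z_map"];v,u=np.mgrid[:400,:640];K,E=d["mtx"],d["extrinsics"]
p=np.stack([(u-K[0,2])/K[0,0]*z,-(v-K[1,2])/K[1,1]*z,-z],-1);w=(p-E[:3,3])@E[:3,:3]
np.save("w.npy",w)
for k,u0,u1 in(('L',245,275),('M',300,330),('R',352,382)):
    s=w[222:240,u0:u1].reshape(-1,3) if k!='M' else w[215:235,u0:u1].reshape(-1,3)
    s=s[(s[:,2]>.08)&(s[:,2]<.1)]
    c,V=np.linalg.eigh(np.cov(s[:,:2].T));y=V[:,1]*np.sign(V[1,1]);print(k,len(s),s.mean(0).round(3),((s[:,:2].max(0)+s[:,:2].min(0))/2).round(3),'yaw',np.degrees(np.arctan2(-y[0],y[1])).round(1))
E
```

```text
L len 0.215 w 0.064 yaw -1.7 o [0.577 0.108] grip [0.511 0.107] grip in gauge -0.066 -0.003
M len 0.21 w 0.065 yaw 7.0 o [ 0.605 -0.052] grip [ 0.538 -0.057] grip in gauge -0.067 0.003
R len 0.213 w 0.065 yaw -5.8 o [ 0.587 -0.207] grip [ 0.52  -0.197] grip in gauge -0.068 0.004
bottle [0.59  0.233 0.117]
jar [ 0.581 -0.306  0.065]
tape [ 0.475 -0.323  0.018]
L 51 [0.51  0.109 0.089] [0.51 0.11] yaw -2.3
M 55 [ 0.539 -0.058  0.089] [ 0.538 -0.058] yaw 7.6
R 54 [ 0.52  -0.199  0.09 ] [ 0.52 -0.2 ] yaw -6.6
```

Request:
servo_tool --rows '[[[88,0,0,0,10.4],[88,0,0,0,10.4],[88,0,0,0,10.4],[88,0,0,0,10.4],[88,0,0,0,10.4],[88,0,0,0,10.4],[88,0,0,0,10.3],[88,0,0,0,0]]]'

```text
t: 1.1
tool_pos: [0.2068, 0.5895, 0.2573]
orientation: [[0.034, 0.999, 0.0], [0.999, -0.034, -0.001], [-0.001, 0.0, -1.0]]
wrist_force: [-0.1, -0.2, 0.6]
width: 0.0879
finger_force: 0.0
```

```bash
cat >> h.py <<'E'
def go(p,yaw):
    "tool-frame shift (mm) and final turn (deg) to world point p with tool y along gauge yaw"
    from station import bot
    s=bot.observe();R=s["orientation"];a=np.degrees(np.arctan2(R[1,1],R[0,1]))
    print('t',round(s['t'],2),'pos',s['tool_pos'].round(4),'yaw',a.round(2),'tilt',R[2].round(3),'F',s['wrist_force'].round(1),'w',round(s['width'],4),'ff',round(s['finger_force'],1))
    print('shift',(R.T@(np.array(p)-s['tool_pos'])*1000).round(1),'turn',round(a-yaw,2),'q',s['qpos'].round(2))
E
python3 -c "
from h import *;go([.510,.108,.15],-2)"
```

```text
t 1.1 pos [0.2068 0.5895 0.2573] yaw -1.93 tilt [-0.001  0.    -1.   ] F [-0.1 -0.2  0.6] w 0.0879 ff 0.0
shift [-470.9  319.2  107.9] turn 0.07 q [-1.4   0.69  0.18  1.58 -0.14  0.88 -1.21]
```

Request:
servo_tool --rows '[[[88,-40,27,0,0],[88,-40,27,0,0],[88,-40,27,0,0],[88,-40,27,0,0],[88,-40,27,0,0],[88,-40,27,0,0],[88,-40,27,0,0],[88,-40,27,0,0],[88,-40,27,0,0],[88,-40,27,0,0],[88,-40,27,0,0],[88,-31,22,0,0],[88,0,0,35,0],[88,0,0,35,0],[88,0,0,30,0],[88,0,0,0,0],[88,0,0,0,0]]]'

```text
t: 3.22
tool_pos: [0.5096, 0.1077, 0.1586]
orientation: [[0.034, 0.999, 0.001], [0.999, -0.034, 0.001], [0.001, 0.001, -1.0]]
wrist_force: [-0.3, 0.9, 0.7]
width: 0.088
finger_force: 0.0
```

```bash
python3 - <<'E'
from h import *;go([.510,.108,.073],-2)
from station import bot;import cv2
d=bot.snapshot("wrist");cv2.imwrite("pics/w1.png",d["frame"]);np.savez("w1.npz",**d)
E
```

```text
t 3.23 pos [0.5096 0.1077 0.1586] yaw -1.97 tilt [ 0.001  0.001 -1.   ] F [-0.3  0.9  0.7] w 0.088 ff 0.0
shift [ 0.2  0.2 85.6] turn 0.03 q [-0.33  0.71  0.06  1.98 -0.09  0.45 -0.24]
```

View pics/w1.png

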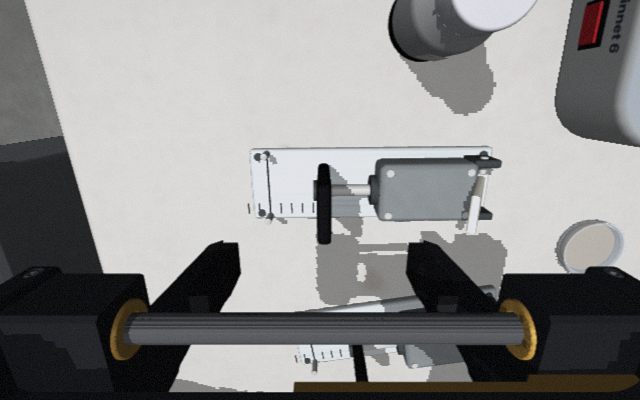

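The grip is centred between the jaws at column 324 and square to them. Next: descend and close.

Request:
servo_tool --rows '[[[88,0,0,30,0],[88,0,0,30,0],[88,0,0,25,0],[88,0,0,0,0],[0,0,0,0,0],[0,0,0,0,0],[0,0,0,0,0],[0,0,0,0,0],[0,0,0,0,0],[0,0,0,0,0],[0,0,0,0,0],[0,0,0,0,0]]]'

```text
t: 4.78
tool_pos: [0.5094, 0.1076, 0.0727]
orientation: [[0.036, 0.999, 0.001], [0.999, -0.036, 0.0], [0.0, 0.001, -1.0]]
wrist_force: [3.1, -0.4, -1.3]
width: 0.0101
finger_force: 1.1
```

Request:
servo_tool --rows '[[[0,0,0,0,0],[0,0,0,0,0],[0,0,-5,0,0],[0,0,-5,0,0],[0,0,-5,0,0],[0,0,-5,0,0],[0,0,0,0,0],[0,0,0,0,0]]]'

```text
t: 5.78
tool_pos: [0.4891, 0.1081, 0.0727]
orientation: [[0.036, 0.999, 0.0], [0.999, -0.036, -0.0], [-0.0, 0.0, -1.0]]
wrist_force: [3.0, -1.1, -4.6]
width: 0.0093
finger_force: 30.0
```

```bash
python3 - <<'E'
from h import *
from station import bot;import cv2
d=bot.snapshot("scene");i=d["frame"][170:300,210:410];cv2.imwrite("pics/s2.png",cv2.resize(i,None,fx=4,fy=4,interpolation=cv2.INTER_CUBIC))
print(bot.observe()["wrist_force"],bot.observe()["width"],bot.observe()["joint_torque"])
E
```

```text
[ 3.28463796 -2.37108812 -4.81727954] 0.009865817553876305 [ -1.23334687 -49.88855124   0.42992656  -2.67183915  -0.39029606
   0.95571309  -0.19664451]
```

View pics/s2.png

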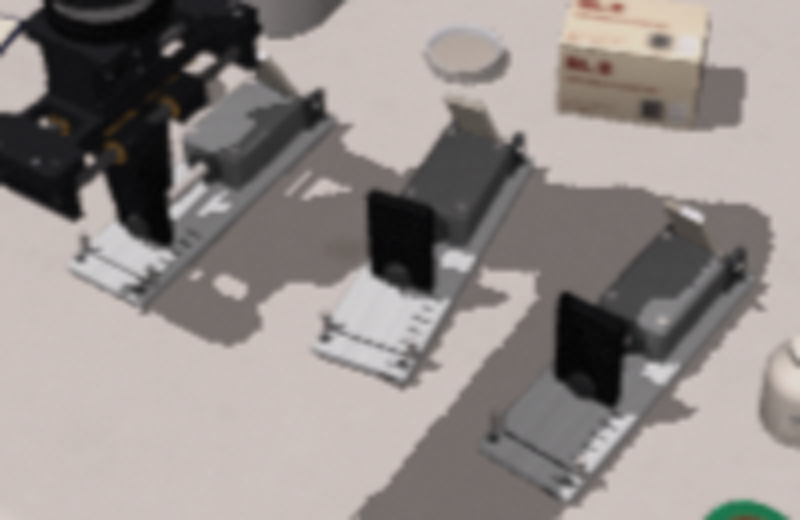

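The left grip has followed the tool about 20 mm out, with its foot near (155,240) in the crop. I'll draw on to the mark and hold.

Request:
servo_tool --rows '[[[0,0,-5,0,0],[0,0,-5,0,0],[0,0,-5,0,0],[0,0,-5,0,0],[0,0,-5,0,0],[0,0,-5,0,0],[0,0,0,0,0],[0,0,0,0,0],[0,0,0,0,0],[0,0,0,0,0]]]'

```text
t: 7.08
tool_pos: [0.4607, 0.1088, 0.0727]
orientation: [[0.037, 0.999, 0.003], [0.999, -0.037, -0.0], [-0.0, 0.003, -1.0]]
wrist_force: [5.9, -3.2, -7.3]
width: 0.0096
finger_force: 30.0
```

```bash
python3 - <<'E'
from h import *
from station import bot;import cv2
go([.460,.108,.073],-2)
d=bot.snapshot("scene");i=d["frame"][170:300,210:410];i=i[30:90,:100];cv2.imwrite("pics/s3.png",cv2.resize(i,None,fx=8,fy=8,interpolation=cv2.INTER_CUBIC))
E
```

```text
t 7.08 pos [0.4607 0.1088 0.0727] yaw -2.13 tilt [-0.     0.003 -1.   ] F [ 5.9 -3.2 -7.3] w 0.0096 ff 30.0
shift [-0.8 -0.6 -0.3] turn -0.13 q [-0.34  0.85  0.02  2.16 -0.11  0.14 -0.25]
```

View pics/s3.png

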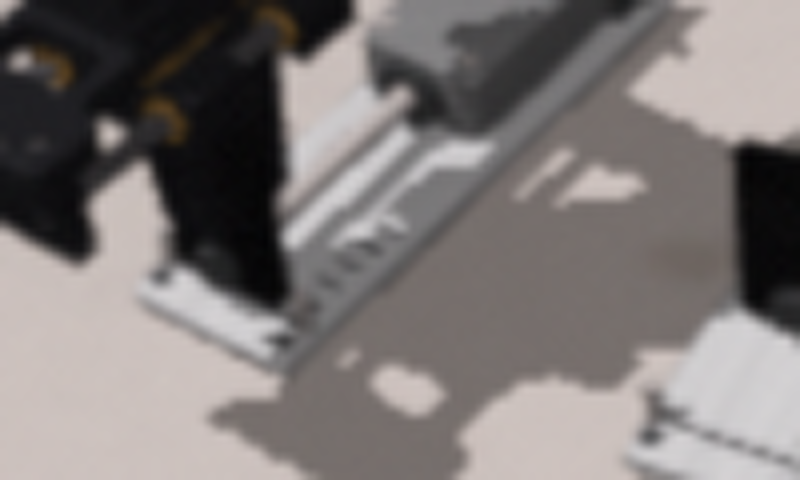

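The grip stands level with the posts near (280,310) in the crop, so it is at the mark. I'll hold, then ease it home.

Request:
servo_tool --rows '[[[0,0,0,0,0],[0,0,0,0,0],[0,0,0,0,0],[0,0,0,0,0],[0,0,0,0,0],[0,0,0,0,0],[0,0,0,0,0],[0,0,0,0,0]]]'

```text
t: 8.12
tool_pos: [0.4607, 0.1088, 0.0727]
orientation: [[0.037, 0.999, 0.003], [0.999, -0.037, -0.0], [-0.0, 0.003, -1.0]]
wrist_force: [6.1, -3.3, -6.7]
width: 0.0098
finger_force: 30.0
```

Request:
servo_tool --rows '[[[0,0,5,0,0],[0,0,5,0,0],[0,0,5,0,0],[0,0,5,0,0],[0,0,5,0,0],[0,0,5,0,0],[0,0,5,0,0],[0,0,5,0,0],[0,0,5,0,0],[0,0,5,0,0],[0,0,0,0,0],[0,0,0,0,0],[0,0,0,0,0]]]'

```text
t: 9.75
tool_pos: [0.5089, 0.1076, 0.0727]
orientation: [[0.036, 0.999, -0.0], [0.999, -0.036, 0.0], [0.0, -0.0, -1.0]]
wrist_force: [1.8, -2.5, -4.1]
width: 0.0101
finger_force: 30.0
```

Request:
servo_tool --rows '[[[0,0,1,0,0],[0,0,0,0,0],[88,0,0,0,0],[88,0,0,0,0],[88,0,0,0,0],[88,0,0,0,0],[88,0,0,-30,0],[88,0,0,-30,0],[88,0,0,-10,0],[88,0,0,0,0]]]'

```text
t: 11.0
tool_pos: [0.5102, 0.1077, 0.1429]
orientation: [[0.036, 0.999, 0.001], [0.999, -0.036, 0.0], [0.0, 0.001, -1.0]]
wrist_force: [1.1, 0.3, 0.6]
width: 0.087
finger_force: 0.0
```

```bash
python3 -c "
from h import *;go([.538,-.058,.143],7.3)"
```

```text
t 11.0 pos [0.5102 0.1077 0.1429] yaw -2.05 tilt [ 0.     0.001 -1.   ] F [1.1 0.3 0.6] w 0.087 ff 0.0
shift [-1.646e+02  3.370e+01 -1.000e-01] turn -9.35 q [-0.33  0.74  0.05  1.99 -0.09  0.42 -0.24]
```

Request:
servo_tool --rows '[[[88,-33,7,0,0],[88,-33,7,0,0],[88,-33,7,0,0],[88,-33,7,0,0],[88,-32.6,5.7,0,-9.4],[88,0,0,0,0],[88,0,0,0,0]]]'

```text
t: 11.88
tool_pos: [0.5372, -0.0571, 0.1418]
orientation: [[-0.127, 0.992, -0.002], [0.992, 0.127, 0.001], [0.002, -0.002, -1.0]]
wrist_force: [-0.8, 0.4, -0.5]
width: 0.0881
finger_force: 0.0
```

```bash
python3 -c "
from h import *;go([.538,-.058,.073],7.3)"
```

```text
t 11.88 pos [ 0.5372 -0.0571  0.1418] yaw 7.3 tilt [ 0.002 -0.002 -1.   ] F [-0.8  0.4 -0.5] w 0.0881 ff 0.0
shift [-1.1  0.8 68.8] turn 0.0 q [ 0.04  0.75 -0.03  1.93  0.05  0.46  0.1 ]
```

Request:
servo_tool --rows '[[[88,0,0,30,0],[88,0,0,25,0],[88,0,0,14,0],[88,0,0,0,0],[0,0,0,0,0],[0,0,0,0,0],[0,0,0,0,0],[0,0,0,0,0],[0,0,0,0,0],[0,0,0,0,0],[0,0,0,0,0],[0,0,0,0,0],[0,0,0,0,0],[0,0,0,0,0]]]'

```text
t: 13.62
tool_pos: [0.5389, -0.058, 0.0737]
orientation: [[-0.128, 0.992, 0.002], [0.992, 0.128, 0.0], [-0.0, 0.002, -1.0]]
wrist_force: [4.2, -0.1, -3.5]
width: 0.0097
finger_force: 30.0
```

Request:
servo_tool --rows '[[[0,0,-5,0,0],[0,0,-5,0,0],[0,0,-5,0,0],[0,0,-5,0,0],[0,0,0,0,0],[0,0,0,0,0]]]'

```text
t: 14.38
tool_pos: [0.5195, -0.0606, 0.0737]
orientation: [[-0.128, 0.992, 0.004], [0.992, 0.128, 0.0], [-0.0, 0.004, -1.0]]
wrist_force: [6.9, 0.4, -5.9]
width: 0.0103
finger_force: 30.0
```

Request:
servo_tool --rows '[[[0,0,-5,0,0],[0,0,-5,0,0],[0,0,-5,0,0],[0,0,-5,0,0],[0,0,-5,0,0],[0,0,-5,0,0],[0,0,-1,0,0],[0,0,0,0,0],[0,0,0,0,0],[0,0,0,0,0],[0,0,0,0,0],[0,0,0,0,0],[0,0,0,0,0],[0,0,0,0,0],[0,0,0,0,0],[0,0,0,0,0],[0,0,0,0,0]]]'

```text
t: 16.5
tool_pos: [0.4924, -0.0641, 0.0738]
orientation: [[-0.129, 0.992, 0.011], [0.992, 0.129, 0.001], [-0.001, 0.011, -1.0]]
wrist_force: [12.3, 0.8, -12.1]
width: 0.0098
finger_force: 30.1
```

```bash
python3 - <<'E'
from h import *
from station import bot;import cv2
go([.538,-.058,.073],7.3)
d=bot.snapshot("scene");i=d["frame"][200:275,270:370];cv2.imwrite("pics/s4.png",cv2.resize(i,None,fx=8,fy=8,interpolation=cv2.INTER_CUBIC))
E
```

```text
t 16.5 pos [ 0.4924 -0.0641  0.0738] yaw 7.39 tilt [-0.001  0.011 -1.   ] F [ 12.3   0.8 -12.1] w 0.0098 ff 30.1
shift [ 0.2 46.   1.2] turn 0.09 q [ 0.05  0.85 -0.02  2.09  0.07  0.19  0.1 ]
```

View pics/s4.png

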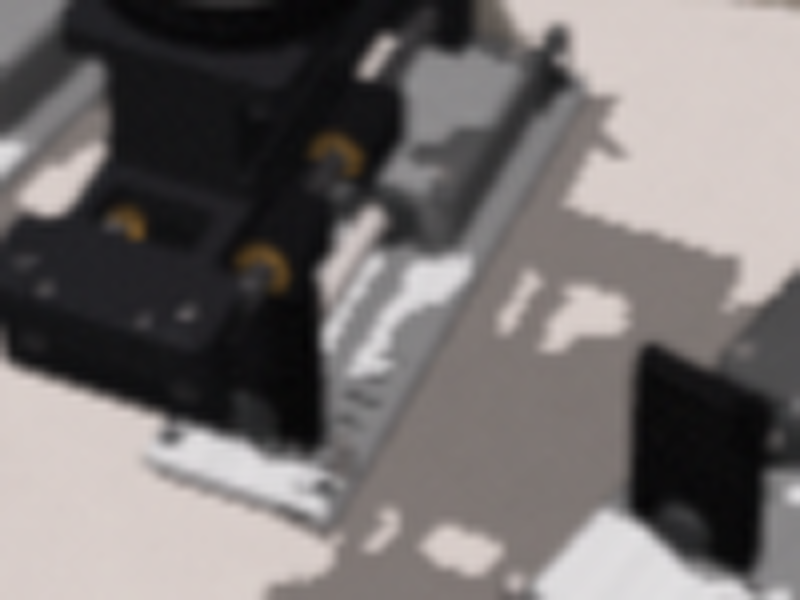

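The middle grip is just short of the posts by a few mm, with about 12.3 N on it, so its spring is sound. I'll draw 3 mm more, hold, then ease home.

Request:
servo_tool --rows '[[[0,0,-3,0,0],[0,0,0,0,0],[0,0,0,0,0],[0,0,0,0,0],[0,0,0,0,0],[0,0,0,0,0],[0,0,0,0,0],[0,0,0,0,0],[0,0,0,0,0],[0,0,0,0,0],[0,0,0,0,0]]]'

```text
t: 17.92
tool_pos: [0.4898, -0.0645, 0.0738]
orientation: [[-0.129, 0.992, 0.011], [0.992, 0.129, 0.001], [-0.001, 0.011, -1.0]]
wrist_force: [13.5, 0.5, -13.0]
width: 0.0097
finger_force: 30.1
```

Request:
servo_tool --rows '[[[0,0,5,0,0],[0,0,5,0,0],[0,0,5,0,0],[0,0,5,0,0],[0,0,5,0,0],[0,0,5,0,0],[0,0,5,0,0],[0,0,5,0,0],[0,0,5,0,0],[0,0,5,0,0],[0,0,4,0,0],[0,0,0,0,0],[0,0,0,0,0]]]'

```text
t: 19.55
tool_pos: [0.5376, -0.0582, 0.0737]
orientation: [[-0.128, 0.992, -0.0], [0.992, 0.128, 0.0], [0.0, -0.0, -1.0]]
wrist_force: [3.2, -0.0, -2.7]
width: 0.0096
finger_force: 30.0
```

Request:
servo_tool --rows '[[[0,0,1.5,0,0],[0,0,0,0,0],[0,0,0,0,0]]]'

```text
t: 19.92
tool_pos: [0.5391, -0.058, 0.0737]
orientation: [[-0.128, 0.992, -0.0], [0.992, 0.128, 0.0], [0.0, -0.0, -1.0]]
wrist_force: [3.0, 1.4, -1.3]
width: 0.0097
finger_force: 30.0
```

Request:
servo_tool --rows '[[[88,0,0,0,0],[88,0,0,0,0],[88,0,0,0,0],[88,0,0,0,0],[88,0,0,-30,0],[88,0,0,-30,0],[88,0,0,-10,0],[88,0,0,0,0]]]'

```text
t: 20.92
tool_pos: [0.5395, -0.0579, 0.1439]
orientation: [[-0.128, 0.992, 0.001], [0.992, 0.128, 0.0], [-0.0, 0.001, -1.0]]
wrist_force: [0.3, 0.1, -0.5]
width: 0.0871
finger_force: 0.0
```

```bash
python3 -c "
from h import *;go([.520,-.199,.143],-6.2)"
```

```text
t 20.93 pos [ 0.5395 -0.0579  0.1439] yaw 7.35 tilt [-0.     0.001 -1.   ] F [ 0.3  0.1 -0.5] w 0.0871 ff 0.0
shift [-137.4  -37.3    0.9] turn 13.55 q [ 0.04  0.75 -0.03  1.92  0.05  0.47  0.1 ]
```

Request:
servo_tool --rows '[[[88,-34.4,-9.3,0,0],[88,-34.4,-9.3,0,0],[88,-34.4,-9.3,0,0],[88,-34.2,-9.4,0,0],[88,0,0,0,7],[88,0,0,0,6.5],[88,0,0,0,0],[88,0,0,0,0]]]'

```text
t: 21.92
tool_pos: [0.5195, -0.1987, 0.1429]
orientation: [[0.105, 0.994, -0.001], [0.994, -0.105, 0.0], [0.0, -0.001, -1.0]]
wrist_force: [-0.7, -0.4, -0.5]
width: 0.0881
finger_force: 0.0
```

```bash
python3 -c "
from h import *;go([.520,-.199,.073],-6.2)"
```

```text
t 21.93 pos [ 0.5195 -0.1987  0.1429] yaw -6.02 tilt [ 0.    -0.001 -1.   ] F [-0.7 -0.4 -0.5] w 0.0881 ff 0.0
shift [-0.3  0.6 69.9] turn 0.18 q [ 0.29  0.77 -0.01  1.88  0.02  0.5   0.16]
```

Request:
servo_tool --rows '[[[88,0,0,30,0],[88,0,0,25,0],[88,0,0,15,0],[88,0,0,0,0],[0,0,0,0,0],[0,0,0,0,0],[0,0,0,0,0],[0,0,0,0,0],[0,0,0,0,0],[0,0,0,0,0],[0,0,0,0,0],[0,0,0,0,0],[0,0,0,0,0],[0,0,0,0,0]]]'

```text
t: 23.68
tool_pos: [0.5204, -0.199, 0.0737]
orientation: [[0.107, 0.994, 0.001], [0.994, -0.107, -0.0], [-0.0, 0.001, -1.0]]
wrist_force: [1.7, -1.1, -2.1]
width: 0.01
finger_force: 30.0
```

Request:
servo_tool --rows '[[[0,0,-5,0,0],[0,0,-5,0,0],[0,0,-5,0,0],[0,0,-5,0,0],[0,0,0,0,0],[0,0,0,0,0]]]'

```text
t: 24.42
tool_pos: [0.5017, -0.1971, 0.0737]
orientation: [[0.107, 0.994, 0.004], [0.994, -0.107, -0.001], [-0.0, 0.004, -1.0]]
wrist_force: [5.9, -1.6, -7.3]
width: 0.0099
finger_force: 30.0
```

Request:
servo_tool --rows '[[[0,0,-5,0,0],[0,0,-5,0,0],[0,0,-5,0,0],[0,0,-5,0,0],[0,0,-5,0,0],[0,0,-5,0,0],[0,0,-3,0,0],[0,0,0,0,0],[0,0,0,0,0]]]'

```text
t: 25.55
tool_pos: [0.4726, -0.1941, 0.0737]
orientation: [[0.106, 0.994, 0.011], [0.994, -0.106, -0.002], [-0.001, 0.011, -1.0]]
wrist_force: [11.8, -2.8, -13.5]
width: 0.0098
finger_force: 30.1
```

Request:
servo_tool --rows '[[[0,0,-1.5,0,0],[0,0,0,0,0],[0,0,0,0,0],[0,0,0,0,0],[0,0,0,0,0],[0,0,0,0,0],[0,0,0,0,0],[0,0,0,0,0],[0,0,0,0,0],[0,0,0,0,0],[0,0,0,0,0]]]'

```text
t: 26.92
tool_pos: [0.4714, -0.194, 0.0737]
orientation: [[0.106, 0.994, 0.011], [0.994, -0.106, -0.002], [-0.001, 0.011, -1.0]]
wrist_force: [12.4, -2.8, -13.2]
width: 0.0096
finger_force: 30.1
```

```bash
python3 - <<'E'
from h import *
from station import bot;import cv2
go([.520,-.199,.073],-6.2)
d=bot.snapshot("scene");i=d["frame"][210:300,210:410];cv2.imwrite("pics/s5.png",cv2.resize(i,None,fx=4,fy=4,interpolation=cv2.INTER_CUBIC))
E
```

```text
t 26.93 pos [ 0.4714 -0.194   0.0737] yaw -6.1 tilt [-0.001  0.011 -1.   ] F [ 12.4  -2.8 -13.2] w 0.0096 ff 30.1
shift [ 0.2 48.9  1.3] turn 0.1 q [ 0.31  0.86 -0.01  2.05  0.04  0.22  0.16]
```

View pics/s5.png

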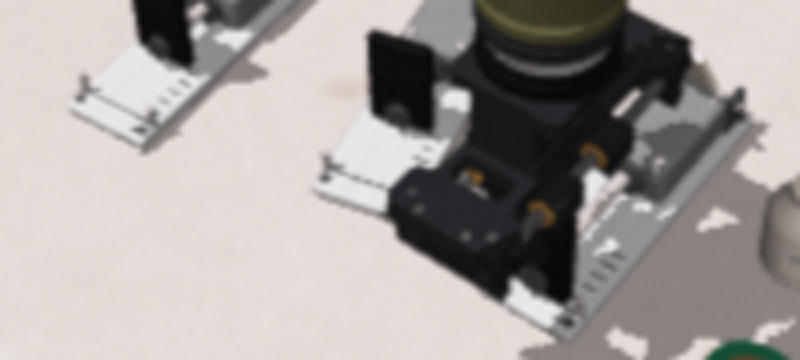

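The right grip is at the posts near (565,300) in the crop, at about 12.5 N. The left and middle grips are home. The left gauge, at about 6 N, is the tired one. I'll ease this one home.

Request:
servo_tool --rows '[[[0,0,5,0,0],[0,0,5,0,0],[0,0,5,0,0],[0,0,5,0,0],[0,0,5,0,0],[0,0,5,0,0],[0,0,5,0,0],[0,0,5,0,0],[0,0,5,0,0],[0,0,5,0,0],[0,0,4,0,0],[0,0,1.5,0,0],[0,0,0,0,0],[0,0,0,0,0]]]'

```text
t: 28.72
tool_pos: [0.5204, -0.199, 0.0737]
orientation: [[0.107, 0.994, -0.001], [0.994, -0.107, 0.0], [0.0, -0.001, -1.0]]
wrist_force: [2.2, -1.3, -3.0]
width: 0.0097
finger_force: 30.0
```

Request:
servo_tool --rows '[[[88,0,0,0,0],[88,0,0,0,0],[88,0,0,0,0],[88,0,0,0,0],[88,0,0,-30,0],[88,0,0,-40,0],[88,0,0,-40,0],[88,0,0,0,0]]]'

```text
t: 29.72
tool_pos: [0.5226, -0.1998, 0.1865]
orientation: [[0.108, 0.994, 0.006], [0.994, -0.108, -0.002], [-0.001, 0.006, -1.0]]
wrist_force: [0.2, -0.3, -0.3]
width: 0.0868
finger_force: 0.0
```

```bash
python3 -c "
from h import *;go([.573,.106,.180],-2)"
```

```text
t 29.73 pos [ 0.5226 -0.1998  0.1865] yaw -6.17 tilt [-0.001  0.006 -1.   ] F [ 0.2 -0.3 -0.3] w 0.0868 ff 0.0
shift [309.4  17.2   6.3] turn -4.17 q [ 0.29  0.7  -0.01  1.85  0.02  0.59  0.16]
```

Request:
servo_tool --rows '[[[0,39,2,0,0],[0,39,2,0,0],[0,39,2,0,0],[0,39,2,0,0],[0,39,2,0,0],[0,39,2,0,0],[0,39,2,0,0],[0,36,2,0,-4.2],[0,0,0,0,0],[0,0,0,0,0],[0,0,0,0,0]]]'

```text
t: 31.1
tool_pos: [0.5696, 0.1043, 0.1834]
orientation: [[0.037, 0.999, -0.001], [0.999, -0.037, -0.001], [-0.001, -0.001, -1.0]]
wrist_force: [0.7, 0.2, 0.3]
width: 0.0004
finger_force: 0.0
```

```bash
python3 - <<'E'
from h import *
go([.573,.106,.078],-2)
from station import bot;import cv2
d=bot.snapshot("wrist");cv2.imwrite("pics/w6.png",d["frame"])
E
```

```text
t 31.1 pos [0.5696 0.1043 0.1834] yaw -2.12 tilt [-0.001 -0.001 -1.   ] F [0.7 0.2 0.3] w 0.0004 ff 0.0
shift [  1.9   3.4 105.4] turn -0.12 q [-0.29  0.73  0.04  1.79 -0.05  0.63 -0.25]
```

View pics/w6.png

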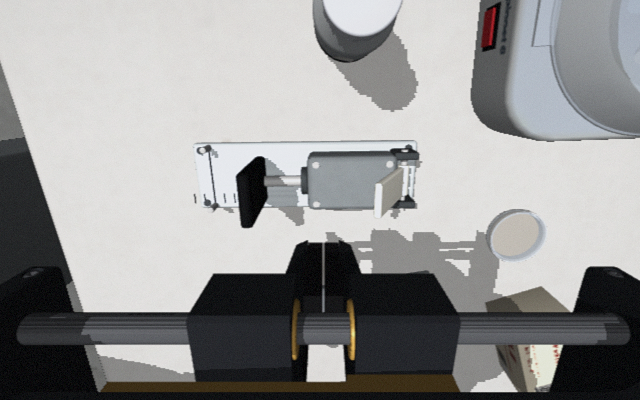

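The closed fingers (columns 287–360) sit between the grip and the flag (paddle at (385,195)). Descend, then push towards the back.

Request:
servo_tool --rows '[[[0,2,0,40,0],[0,0,0,40,0],[0,0,0,25,0],[0,0,0,0,0],[0,0,8,0,0],[0,0,8,0,0],[0,0,8,0,0],[0,0,8,0,0],[0,0,8,0,0],[0,0,8,0,0],[0,0,0,0,0],[0,0,0,0,0]]]'

```text
t: 32.65
tool_pos: [0.618, 0.1067, 0.0786]
orientation: [[0.034, 0.999, 0.0], [0.999, -0.034, 0.0], [0.0, 0.0, -1.0]]
wrist_force: [0.4, -0.3, 0.4]
width: 0.0001
finger_force: 0.0
```

Request:
servo_tool --rows '[[[0,0,4,0,0],[0,0,4,0,0],[0,0,4,0,0],[0,0,4,0,0],[0,0,3,0,0],[0,0,0,0,0]]]'

```text
t: 33.4
tool_pos: [0.6372, 0.106, 0.0786]
orientation: [[0.034, 0.999, 0.0], [0.999, -0.034, 0.0], [0.0, 0.0, -1.0]]
wrist_force: [0.0, 0.6, -0.2]
width: 0.0002
finger_force: 0.3
```

```bash
python3 - <<'E'
from h import *
go([.640,.106,.078],-2)
from station import bot;import cv2
d=bot.snapshot("scene");i=d["frame"][150:240,220:340];cv2.imwrite("pics/s6.png",cv2.resize(i,None,fx=6,fy=6,interpolation=cv2.INTER_CUBIC))
E
```

```text
t 33.4 pos [0.6372 0.106  0.0786] yaw -1.96 tilt [ 0.  0. -1.] F [ 0.   0.6 -0.2] w 0.0002 ff 0.3
shift [0.1 2.8 0.6] turn 0.04 q [-0.25  0.95  0.03  1.62 -0.04  0.57 -0.23]
```

View pics/s6.png

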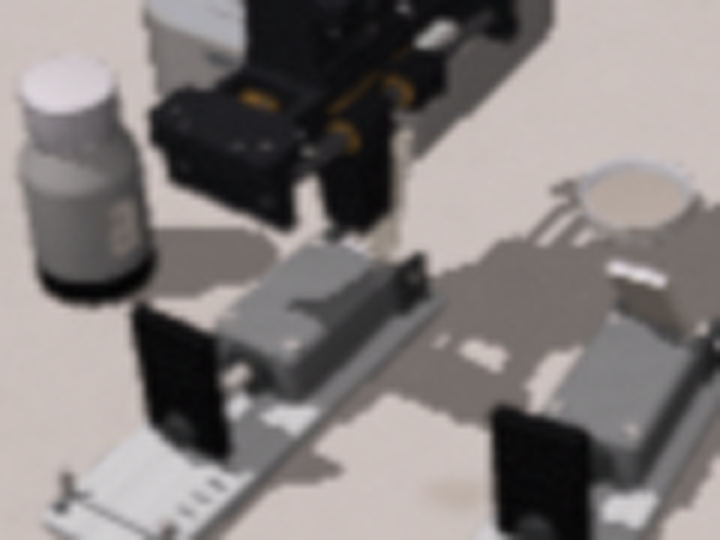

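The fingers are pushing the flag, which stands about upright near (395,190) in the crop. I'll go on until the end stop is felt.

Request:
servo_tool --rows '[[[0,0,3,0,0],[0,0,3,0,0],[0,0,0,0,0],[0,0,0,0,0]]]'

```text
t: 33.95
tool_pos: [0.6435, 0.1059, 0.0789]
orientation: [[0.034, 0.999, 0.001], [0.999, -0.034, 0.0], [0.0, 0.001, -1.0]]
wrist_force: [-0.5, 0.5, -1.1]
width: 0.0005
finger_force: 0.1
```

Request:
servo_tool --rows '[[[0,0,3,0,0],[0,0,0,0,0],[0,0,0,0,0]]]'

```text
t: 34.33
tool_pos: [0.645, 0.1058, 0.0786]
orientation: [[0.034, 0.999, -0.002], [0.999, -0.034, -0.0], [-0.0, -0.002, -1.0]]
wrist_force: [-5.0, 0.1, 3.6]
width: 0.0002
finger_force: 2.7
```

Request:
servo_tool --rows '[[[0,0,3,0,0],[0,0,0,0,0],[0,0,0,0,0]]]'

```text
t: 34.7
tool_pos: [0.6454, 0.1058, 0.0785]
orientation: [[0.034, 0.999, -0.008], [0.999, -0.034, -0.0], [-0.001, -0.008, -1.0]]
wrist_force: [-10.6, -0.3, 7.2]
width: 0.0007
finger_force: 6.3
```

The end stop is felt. I'll back off, rise and check by depth.

Request:
servo_tool --rows '[[[0,0,-10,0,0],[0,0,-20,0,0],[0,0,-20,0,0],[0,0,0,-40,0],[0,0,0,-40,0],[0,0,0,-50,0],[0,0,-60,0,0],[0,0,-60,0,0],[0,0,-60,0,0],[0,0,-30,0,0],[0,0,0,0,0],[0,0,0,0,0]]]'

```text
t: 36.2
tool_pos: [0.3916, 0.1151, 0.2091]
orientation: [[0.034, 0.999, 0.004], [0.999, -0.034, 0.001], [0.002, 0.004, -1.0]]
wrist_force: [-0.8, 0.3, 0.5]
width: 0.0002
finger_force: 0.0
```

```bash
python3 - <<'E'
from h import *
from station import bot
go([.4,.1,.2],-2)
G=[('L',(.575,.106),-2),('M',(.6025,-.050),7.3),('R',(.585,-.206),-6.2)]
B=dict(bottle=(.59,.233),jar=(.581,-.306),tape=(.475,-.323))
for n in("top","scene"):
    for src in(np.load(n+"0.npz"),bot.snapshot(n)):
        d=src;z=d["z_map"];v,u=np.mgrid[:400,:640];K,E=d["mtx"],d["extrinsics"]
        p=np.stack([(u-K[0,2])/K[0,0]*z,-(v-K[1,2])/K[1,1]*z,-z],-1);w=((p-E[:3,3])@E[:3,:3])[z>0]
        for k,o,a in G:
            a=np.radians(a);q=w[:,:2]-o;x=q@[np.cos(a),np.sin(a)];y=q@[-np.sin(a),np.cos(a)];h=w[:,2]
            m=(abs(y)<.02)&(h>.08)&(h<.11);g=m&(x>-.13)&(x<-.03);f=m&(x>0)&(x<.13)
            print(n,k,'grip x',np.median(x[g]).round(4) if g.any() else None,'flagtop x',np.median(x[f]).round(4) if f.any() else None,f.sum())
        for k,c in B.items():
            m=(np.hypot(*(w[:,:2]-c).T)<.04)&(w[:,2]>.012)&(w[:,2]<.14);print(k,w[m].mean(0).round(3),end=' ')
        print()
E
```

```text
t 36.2 pos [0.3916 0.1151 0.2091] yaw -1.98 tilt [ 0.002  0.004 -1.   ] F [-0.8  0.3  0.5] w 0.0002 ff 0.0
shift [-14.8   8.9   9.1] turn 0.02 q [-0.43  0.52  0.04  2.25 -0.06  0.37 -0.37]
top L grip x -0.0651 flagtop x 0.0372 38
top M grip x -0.0641 flagtop x 0.0384 33
top R grip x -0.0656 flagtop x 0.0371 36
bottle [0.592 0.231 0.092] jar [ 0.579 -0.308  0.049] tape [ 0.472 -0.325  0.018] 
top L grip x -0.0651 flagtop x 0.0966 48
top M grip x -0.0642 flagtop x 0.0388 36
top R grip x -0.0657 flagtop x 0.0367 35
bottle [0.592 0.231 0.093] jar [ 0.579 -0.308  0.05 ] tape [ 0.472 -0.326  0.018] 
scene L grip x -0.069 flagtop x 0.0346 29
scene M grip x -0.0677 flagtop x 0.0356 34
scene R grip x -0.0695 flagtop x 0.0341 39
bottle [0.583 0.229 0.072] jar [ 0.569 -0.314  0.043] tape [ 0.47  -0.325  0.017] 
scene L grip x -0.0691 flagtop x 0.0957 49
scene M grip x -0.0674 flagtop x 0.0359 34
scene R grip x -0.0696 flagtop x 0.0342 38
bottle [0.582 0.226 0.069] jar [ 0.569 -0.314  0.043] tape [ 0.47  -0.325  0.018]
```

```bash
python3 -c "
from station import bot;print(bot.job_done())"
```

```text
the job is handed in; nothing more can be done
None
```

The job is handed in, with no verdict returned: I drew all three gauges to the mark left to right and eased them home; the left one pulled weakest (about 6 N against 12–13 N), so I pushed its flag to the back stop, and a final depth check showed the grips home and the other flags, bottle, jar and tape unmoved (petri dish not measured).

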